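# Hang rinsed filter bowls on the swing-out drain rail

### The arm

A 7-joint arm with a two-finger parallel gripper is mounted at the origin on the work surface. World frame = base frame: x ahead of the robot, y to its left, z up, the work surface at z = 0. Lengths are in m, angles in rad, forces in N, time in s.
With the tool pointing down it reaches from about 0.425 to 0.825 m from the base axis. Payload 3.6 kg.
Tool frame: the origin (TCP) lies where the fingers leave the gripper's body, on its centre line; the fingertips stand 73 mm ahead of it and the grasp point (between the pads) lies 54 mm ahead of it; z points along the fingers, y is the line along which they close (so a half turn about z gives the same grasp; the last joint's range is limited). The gripper opens to 85 mm and grips with 20 to 120 N. Pads are 22 mm wide; open, the fingers measure 114 mm over their backs; the gripper's body (76 mm by 85 mm) begins 54 mm behind the grasp point. The pads swing forward as they close: fully open they stand 13 mm farther back than shut.
Start: joints at [1.206, 0.615, -0.013, 1.423, 0.008, 1.103, -0.04], TCP at [0.215, -0.613, 0.304] pointing down, gripper open.
Joint ranges: [-3.12, 3.12], [-0.3, 2.06], [-1.34, 1.32], [0.26, 2.42], [-1.36, 4.5], [0.01, 1.98], [-2.84, 2.84]. Speed limits (rad/s): [2.79, 2.79, 3.14, 3.14, 3.14, 3.14, 3.14].

### API

Orientations are given as a unit quaternion [x, y, z, w].
In Python, from station import arm, snapshot, camera_info, ticket gives the robot as it stands. Calls block until the motion is done:
- arm.movep(position, orientation): joint-space move of the TCP to a pose.
- arm.line_to(position, velocity=0.15, ori=None): straight line of the TCP; ori=None keeps the orientation; velocity is the mean speed in m/s.
- arm.move_j(angles): joint-space move.
- arm.move_gripper(opening, effort=None): opening from 0.0 (shut) to 1.0 (fully open); effort is the grip in N (None keeps the last); returns when the fingers have stopped.
- arm.pause(seconds).
- arm.ik(position, orientation): joint angles nearest the present ones, or None.
- snapshot(name): name is "side" or "top"; returns the picture (384x512x3 uint8, blue, green, red); there is no depth.
- camera_info(name): a dict with "fx", "fy", "cx", "cy" (pixels), "R" (3x3) and "t" (3): a world point X has camera coordinates R X + t. Camera axes: x right, y down, z forward; pixel columns grow to the right and rows downward; lengths in m; the calibration is good to about 2 mm. A picture is of the moment at which its call begins. camera_info takes no time and is no camera call.
A pose or a line that the arm cannot do raises arm.MotionError and nothing moves.
- ticket.finish_job(): hands the job in; it is judged then, once.
Readings, each from a call of its own:
- arm.read_time(): time.
- arm.read_joint_positions(): joint angles.
- arm.read_dq(): joint speeds.
- arm.read_effort(): joint torques, N m.
- arm.read_tool_pos(): TCP position.
- arm.read_eef_rot(): TCP orientation.
- arm.read_ft_force(): force on the tool from outside, world axes, zero at the start.
- arm.read_wrist_torque(): the same for the moment, N m.
- arm.read_opening(): opening from 0.0 (shut) to 1.0 (fully open).
- arm.read_finger_force(): force on a finger pad.
Only numpy, scipy, OpenCV 4.12 (cv2) and the standard library are available. Lean on these libraries where they do the work, as an engineer would, in place of code of your own. Each camera call takes 0.05 s, during which the arm holds its last target. There are 200 camera calls.

### The job

The two rinsed water-filter bowls are standing mouth-down on the rubber mat, where they cannot drain. Swing the drain rail round until it runs straight down the middle of the steel drip pan, in line with the pan's long sides, let go and see that it stays there; then, without dropping them, hang each bowl mouth-down on its peg - the deep bowl on the long peg, the shallow one on the short peg - pushed on until the peg's tip meets the inside of the bowl's closed end, and leave both hanging freely over the pan. Do not shift the other things on the bench.

Things in the scene. Friction and masses are not known exactly. Their poses are not given: they have to be found in the camera images.
- drainer: Stainless drip pan on the bench, 230 mm (its x) by 300 mm (its y), rim 32 mm high, with a post at its +y end that carries the drain rail. It is fixed to the bench. Origin: centre of the pan's underside; x across the pan (roughly away from the robot), y along its long sides towards the post, z up.
- rail (a joint): Angle (rad) of the drain rail about its upright friction hinge on the pan's post. 0: the rail points along the pan's -y, straight down the middle of the pan (where it must be set). Positive: swung to the pan's +x side, away from the robot (turning anticlockwise seen from above); it starts there, and can turn from -0.7 to 1.1 with no stop or click at 0. The hinge holds wherever it is left; about 6 N sideways at the grip turns it, and a hard push on a peg turns it too.
- rail_hinge (a point): Point on the rail's hinge axis at the height of the rail's centre line, 88 mm above the bench. The rail is a level steel tube of 14 mm diameter, 245 mm long from this axis to the grip.
- grip (a point): The rail's grip: an upright black sleeve of 22 mm diameter and 54 mm length at the rail's free end, from 102 to 156 mm above the bench; the point is the middle of the sleeve, on its axis, 245 mm from the hinge axis. It can be pinched from above and turns easily between the fingers.
- short_root (a point): Foot of the short peg, on the rail's centre line, 75 mm from the hinge axis (towards the grip).
- short_tip (a point): Outermost end of the short peg's rounded rubber tip: the peg is a 10 mm steel rod (tip 14 mm thick), 78 mm from root to tip end, leaning 30 degrees from upright, at right angles to the rail; with the rail at 0 it leans to the pan's -x, towards the robot.
- long_root (a point): Foot of the long peg, on the rail's centre line, 180 mm from the hinge axis (105 mm beyond the short peg).
- long_tip (a point): Outermost end of the long peg's rounded rubber tip: same rod and lean as the short peg, parallel to it, 106 mm from root to tip end.
- deep_bowl: The deeper white plastic filter bowl (a smooth round cup with a domed closed end), 96 mm tall, body 62 mm in outer diameter, 12 mm high collar of 68 mm diameter round its mouth, inside 90 mm deep and 55 mm wide. It stands mouth-down on the mat. Origin: centre of its mouth, level with the rim; z points along its axis to the closed end (up at the start), so the inside of the closed end is at z = 90 mm. Straight wall to grip from z = 14 to 80 mm. About 0.16 kg.
- shallow_bowl: The shallower white plastic filter bowl, same make: 68 mm tall, body 50 mm in outer diameter, 12 mm high collar of 56 mm diameter round its mouth, inside 62 mm deep and 43 mm wide. Stands mouth-down on the mat. Origin: centre of its mouth; z along its axis to the closed end, whose inside is at z = 62 mm. Straight wall to grip from z = 14 to 52 mm. About 0.09 kg.
- oring: Black rubber O-ring, 62 mm across and 5 mm thick, flat on the mat; leave it. Origin under its centre.
- cartridge: White pleated filter cartridge standing on end, 59 mm diameter, 100 mm tall; leave it. Origin under its centre.
- filter_head: Black filter-housing head with two side ports, 74 mm diameter, 104 mm over the ports, 51 mm high; leave it. Origin under its centre.
- spanner: Black plastic housing spanner lying flat: a 90 mm ring, 16 mm high, with a straight handle to its -x, 237 mm overall; leave it. Origin under the ring's centre.
- clamp_meter: Yellow and black clamp meter lying flat, 191 mm long, 76 mm wide, 37 mm high, jaws to its +x; leave it. Origin under it, 6 mm from mid-length.
- bottle_brush: White-handled bottle brush lying flat, 280 mm long, 32 mm high, bristles to its +x; leave it. Origin under it, near mid-length.
- sealant_jar: Grey jar of thread sealant with a white cap, 60 mm diameter, 65 mm tall; leave it. Origin under its centre.
Mind the look-alikes: they are no part of the job. Leave any green look-alike of the deep_bowl alone. Leave any blue or yellow look-alike of the shallow_bowl alone.

How it is judged:
On the way:
1. the rail stands in line with the pan (within 0.10 rad), let go of, and stays there for half a second (value of joint rail between -0.1 and 0.1 rad and contact force between the fingers and anything else below 0.2 N and velocity of joint rail between -0.03 and 0.03 rad/s), for 0.5 s.
At the end, for the whole second after the job is handed in: The deep bowl hangs on the long peg and the shallow bowl on the short peg, both mouth-down (axis within 0.8 rad of upright), at rest and released, each peg's tip end within 7 mm of the inside of its bowl's closed end; the rail is still in line with the pan within 0.12 rad (z of long_tip in the frame of deep_bowl between 0.083 and 0.095 m and x of long_tip in the frame of deep_bowl between -0.027 and 0.027 m and y of long_tip in the frame of deep_bowl between -0.027 and 0.027 m and angle between each of deep_bowl, shallow_bowl's own z axis and vertical below 0.8 rad and linear speed of each of deep_bowl, shallow_bowl below 0.03 m/s and angular speed of each of deep_bowl, shallow_bowl below 0.3 rad/s and z of short_tip in the frame of shallow_bowl between 0.055 and 0.067 m and x of short_tip in the frame of shallow_bowl between -0.027 and 0.027 m and y of short_tip in the frame of shallow_bowl between -0.027 and 0.027 m and value of joint rail between -0.12 and 0.12 rad); the robot touches nothing.
It fails at once if the deep bowl falls or slides freely faster than 0.7 m/s with no finger on it (a drop of about 25 mm) (contact force between the fingers and deep_bowl below 0.01 N and linear speed of deep_bowl above 0.7 m/s).
It fails at once if the shallow bowl falls or slides freely faster than 0.7 m/s with no finger on it (a drop of about 25 mm) (contact force between the fingers and shallow_bowl below 0.01 N and linear speed of shallow_bowl above 0.7 m/s).
It fails at once if a bystander is shifted by more than 30 mm (distance of any of oring, cartridge, filter_head, spanner, clamp_meter, bottle_brush, sealant_jar from where it was at the start of the episode above 0.03 m).
It also fails if it takes over 70 s, if anything falls off the work surface, if the arm or the gripper's body presses on something with over 40 N, if the wrist force passes 120 N, or if a joint passes its speed limit or range.

## Working session

There is one attempt and no reset: what is moved stays moved. The work goes in short steps, each a Python script; the robot and the scene stay as the last script left them, time stands still between calls to the robot, and variables do not carry over. Pictures are saved under pics/ and viewed, at most 10 in all, crops included, and the job is handed in when it is done.

```bash
mkdir -p pics; ls; python3 - <<'E'
from station import arm, snapshot, camera_info
import cv2
for n in("side","top"):
    cv2.imwrite(f"pics/{n}0.png",snapshot(n)); c=camera_info(n); print(n,c)
print(arm.read_time(),arm.read_eef_rot())
E
```

```text
pics
side {'fx': 406.55359672350016, 'fy': 406.55359672350016, 'cx': 250.5539761976637, 'cy': 193.44989870552834, 'R': array([[-0.87885448, -0.47703761, -0.00706565],
       [-0.31003387,  0.5823119 , -0.75152635],
       [ 0.36262075, -0.6582917 , -0.65966524]]), 't': array([0.45898207, 0.23700515, 1.27270955])}
top {'fx': 464.15972865027805, 'fy': 464.15972865027805, 'cx': 262.169966829156, 'cy': 202.0032068210617, 'R': array([[-0.02215769, -0.99955337, -0.0200525 ],
       [-0.99776578,  0.02337365, -0.0625869 ],
       [ 0.06302764,  0.01862092, -0.99783805]]), 't': array([0.03373796, 0.5394884 , 1.49328389])}
0.1 [ 9.85764533e-01  1.68127721e-01 -1.99302659e-04 -1.14724150e-03]
```

View pics/side0.png

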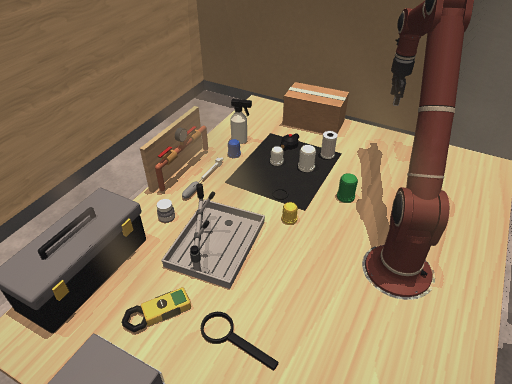

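View pics/top0.png

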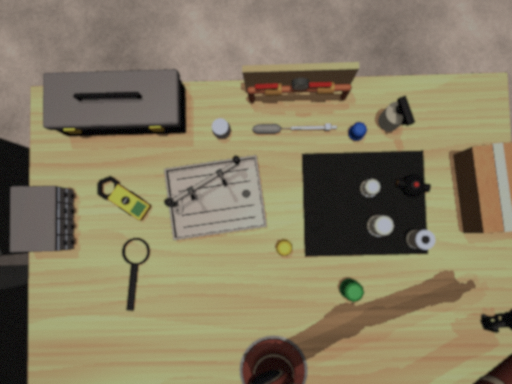

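Candidates, side / top pixel:
- Deep bowl: white, larger, on the mat at (307,157) / (381,226).
- Shallow bowl: white, smaller, at (277,156) / (372,187).
- Look-alikes: cartridge with a holed top at (329,145) / (424,239), green bowl (347,187), blue (234,149), yellow (290,212), jar (165,210).

The rail hinge is at top (171,203) and the grip at (237,160). I'll check these in close crops.

```bash
python3 - <<'E'
import cv2,numpy as np
s=cv2.imread("pics/side0.png");t=cv2.imread("pics/top0.png")
a=cv2.resize(s[125:285,155:355],None,fx=4,fy=3.75*4/3.75,interpolation=2)[:600]
cv2.imwrite("pics/side_crop.png",cv2.resize(s[130:280,160:360],None,fx=4,fy=4,interpolation=2))
cv2.imwrite("pics/top_crop.png",np.hstack([cv2.resize(t[145:245,160:270],None,fx=4,fy=4,interpolation=2),cv2.resize(t[170:270,355:445],None,fx=4,fy=4,interpolation=2)]))
E
```

```text
(no output)
```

View pics/side_crop.png

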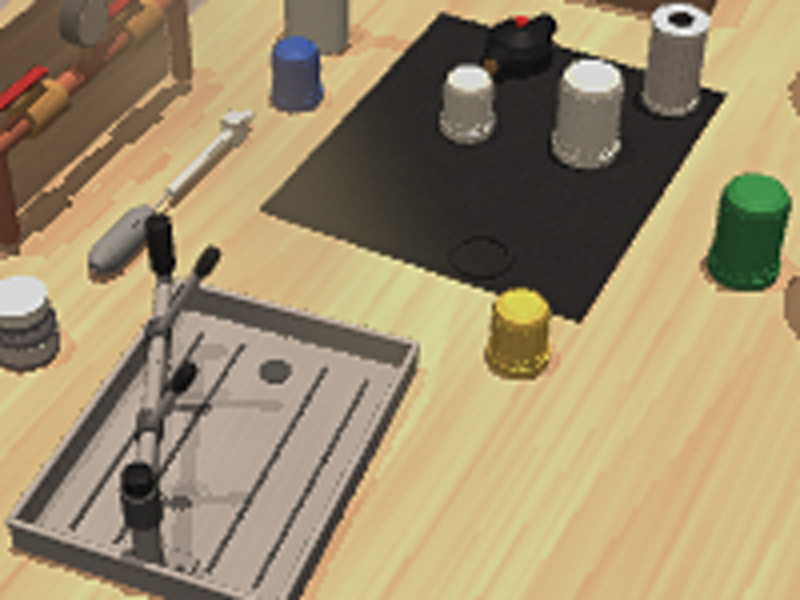

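View pics/top_crop.png

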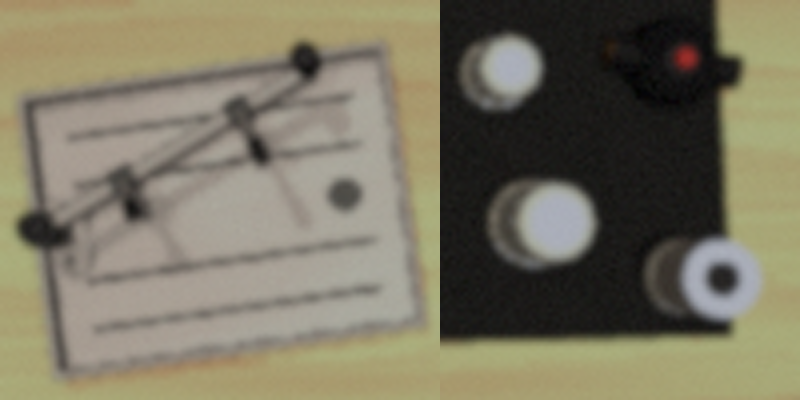

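The crops confirm the choice. Both bowls are plain white domes with a collar on the mat, and the cartridge has a holed top. The rail runs from the black cap (side ~(194,249)) to the sleeve (side ~(200,191)). Now I'll turn these pixels into positions.

```bash
cat > h.py <<'E'
import numpy as np,cv2
from scipy.spatial.transform import Rotation as Ro
from station import arm, snapshot, camera_info
C={n:camera_info(n) for n in("side","top")}
def ray(n,p):
    c=C[n];d=c["R"].T@np.array([(p[0]-c["cx"])/c["fx"],(p[1]-c["cy"])/c["fy"],1]);return -c["R"].T@c["t"],d/np.linalg.norm(d)
def plane(n,p,z):
    o,d=ray(n,p);return o+d*(z-o[2])/d[2]
def tri(ps,pt):
    o1,d1=ray("side",ps);o2,d2=ray("top",pt)
    k=np.linalg.lstsq(np.c_[d1,-d2],o2-o1,rcond=None)[0];a=o1+k[0]*d1;b=o2+k[1]*d2
    return (a+b)/2,np.linalg.norm(a-b)
def proj(n,X):
    c=C[n];v=c["R"]@X+c["t"];return np.array([c["fx"]*v[0]/v[2]+c["cx"],c["fy"]*v[1]/v[2]+c["cy"]])
E
python3 - <<'E'
from h import *
np.set_printoptions(precision=4,suppress=True)
s=cv2.imread("pics/side0.png");t=cv2.imread("pics/top0.png")
co=[plane("top",(160+x/4-.4,145+y/4-.4),.032) for x,y in((22,98),(385,45),(425,320),(60,378))]
print("pan corners",np.array(co),"c",np.mean(co,0))
for i in range(4): d=co[(i+1)%4]-co[i];print(np.linalg.norm(d),np.degrees(np.arctan2(d[1],d[0])))
print("grip tri",tri((199.9,190.5),(235.8,159.8)),"grip@.156",plane("top",(235.8,159.8),.156))
print("cap tri",tri((194.2,248.8),(170.4,201.8)))
def blob(img,box,thr):
    x0,y0,x1,y1=box;g=img[y0:y1,x0:x1].min(2);m=(g>thr).astype(np.uint8)
    n,l,st,ce=cv2.connectedComponentsWithStats(m);i=1+np.argmax(st[1:,4]);return ce[i]+[x0,y0],st[i]
for nm,bs,bt,h in(("deep",(297,140,319,174),(365,212,396,240),.09),("shallow",(268,142,286,168),(359,174,384,200),.062)):
    ps,s1=blob(s,bs,60);pt,s2=blob(t,bt,60);print(nm,ps,s1,pt,s2,"tri",tri(ps,pt))
    pt,s2=blob(t,bt,165);print(" top face",pt,s2,plane("top",pt,h))
E
```

```text
pan corners [[0.6537 0.3343 0.032 ]
 [0.6896 0.0383 0.032 ]
 [0.4662 0.011  0.032 ]
 [0.4262 0.3056 0.032 ]] c [0.5589 0.1723 0.032 ]
0.2981311091371953 -83.08199057373344
0.22509551563149718 -173.0129793106134
0.29738867080682946 97.73274581956576
0.229326401650955 7.1787537955134955
grip tri (array([0.6627, 0.0963, 0.1298]), np.float64(0.0007221730452481439)) grip@.156 [0.659  0.0945 0.156 ]
cap tri (array([0.5436, 0.3027, 0.1081]), np.float64(0.004608759729325078))
deep [307.4673 155.2633] [  1   0  21  32 490] [380.4215 225.3574] [  2   3  28  22 484] tri (array([ 0.4539, -0.3489,  0.061 ]), np.float64(0.003196713968562021))
 top face [383.763  225.0058] [ 12   6  15  15 173] [ 0.456  -0.3518  0.09  ]
shallow [276.6395 155.6695] [  2   4  14  20 233] [370.0348 187.4905] [  1   4  21  20 316] tri (array([ 0.5775, -0.3268,  0.0312]), np.float64(0.0008352460053488021))
 top face [372.4535 186.3605] [ 9  7 10 11 86] [ 0.5785 -0.3278  0.062 ]
```

```bash
cat >> h.py <<'E'
YAW=0.126
PX=np.array([np.cos(YAW),np.sin(YAW),0]);PY=np.array([-np.sin(YAW),np.cos(YAW),0]);UP=np.array([0,0,1.])
HINGE=np.array([.5421,.3062,.088])
def quat(z,y):
    z=z/np.linalg.norm(z);y=y-z*(y@z);y=y/np.linalg.norm(y)
    return Ro.from_matrix(np.c_[np.cross(y,z),y,z]).as_quat()
def axis(tilt): # bowl axis, leaning to pan -x by tilt
    return UP*np.cos(tilt)-PX*np.sin(tilt)
def peg(r,L,rail=0.):
    R=Ro.from_rotvec([0,0,rail]);root=HINGE-R.apply(PY)*r
    d=R.apply(axis(np.pi/6));return root,root+d*L,d
E
python3 - <<'E'
from h import *
np.set_printoptions(precision=3,suppress=True)
root,tip,d=peg(.18,.106);print(root,tip)
for nm,(r,L,depth,g) in dict(deep=(.18,.106,.09,.065),shallow=(.075,.078,.062,.042)).items():
  root,tip,d=peg(r,L)
  for tl in (10,18,25,30):
   for up in (0,.11):
    for sg in (1,-1):
     a=axis(np.radians(tl)); mouth=tip-a*depth+d*up
     q=arm.ik(mouth+a*(g+.054),quat(-a,sg*PY)); print(nm,tl,up,sg,q)
g=np.array([.661,.0955,.184])
for sg in(1,-1): print("grip",arm.ik(g,quat(-UP,sg*PX)))
for p in((.455,-.350),(.578,-.327)):
  t=np.array([-p[1],p[0],0])
  for sg in(1,-1): print("pick",arm.ik(np.array([*p,.119]),quat(-UP,sg*t)))
E
```

```text
[0.565 0.128 0.088] [0.512 0.121 0.18 ]
deep 10 0 1 [-0.038  0.518 -0.359  2.01   0.445  0.509  0.982]
deep 10 0 -1 [-0.21   0.498 -0.111  2.016  0.187  0.465 -1.908]
deep 10 0.11 1 [ 0.391  0.41  -0.957  2.015  0.57   0.793  0.81 ]
deep 10 0.11 -1 [ 0.057  0.307 -0.472  2.023  0.288  0.692 -2.038]
deep 18 0 1 [-0.287  0.471 -0.019  2.117  0.254  0.252  1.158]
deep 18 0 -1 [-0.309  0.471  0.013  2.118  0.194  0.248 -1.925]
deep 18 0.11 1 [ 0.422  0.369 -0.986  2.109  0.735  0.643  0.65 ]
deep 18 0.11 -1 [ 0.032  0.262 -0.445  2.118  0.397  0.512 -2.148]
deep 25 0 1 [-0.411  0.464  0.137  2.207  0.288  0.045  1.11 ]
deep 25 0 -1 [-0.468  0.469  0.217  2.208 -0.554  0.05  -1.193]
deep 25 0.11 1 [ 0.1    0.246 -0.54   2.2    0.69   0.382  0.696]
deep 25 0.11 -1 [-0.013  0.231 -0.399  2.203  0.598  0.355 -2.353]
deep 30 0 1 [ 0.414  0.731 -1.148  2.245  1.705  0.803 -0.216]
deep 30 0 -1 [-0.309  0.463 -0.016  2.265  2.342  0.146  2.197]
deep 30 0.11 1 [-0.319  0.203 -0.041  2.271  0.675  0.198  0.707]
deep 30 0.11 -1 [-0.482  0.203  0.155  2.276  0.458  0.17  -2.216]
shallow 10 0 1 [-0.1
[... 703 characters left out ...]
  1.196  0.787  0.001]
shallow 25 0.11 -1 [-0.876  0.32   0.373  2.155  0.202  0.291 -2.171]
shallow 30 0 1 [ 0.067  0.731 -0.96   2.166  1.688  0.808 -0.386]
shallow 30 0 -1 [-0.671  0.546  0.167  2.188  2.088  0.138  2.227]
shallow 30 0.11 1 [-0.032  0.382 -0.773  2.191  1.274  0.568 -0.098]
shallow 30 0.11 -1 [-1.047  0.336  0.57   2.218  0.176  0.156 -2.16 ]
grip [ 0.055  0.797 -0.425  1.488  0.374  0.938 -0.353]
grip [-0.7    1.037  1.131  1.515 -0.974  1.226 -2.429]
pick [ 0.901  0.78  -0.46   1.815  0.527  0.671  1.05 ]
pick [ 0.498  0.744  0.191  1.829 -0.233  0.59  -1.392]
pick [ 0.765  0.894 -0.521  1.539  0.54   0.855  1.102]
pick [ 0.382  0.845  0.179  1.553 -0.194  0.76  -1.443]
```

```bash
python3 - <<'E'
from h import *
np.set_printoptions(precision=4,suppress=True)
q=quat(-UP,PX)
arm.move_gripper(0.65,30)
g=np.array([.661,.0955,.184])
arm.movep(g+UP*.10,q); arm.line_to(g,.15)
arm.move_gripper(0,30); print("open",arm.read_opening(),arm.read_ft_force())
r=g-HINGE; r[2]=0; a0=np.arctan2(r[1],r[0]); a1=np.arctan2(-PY[1],-PY[0]); R=np.hypot(*r[:2]);print(R,a0,a1)
for a in np.linspace(a0,a1,5)[1:]:
    arm.line_to(HINGE+[R*np.cos(a),R*np.sin(a),.184-.088],.1)
print(arm.read_tool_pos(),arm.read_ft_force(),arm.read_opening())
arm.move_gripper(0.65); arm.line_to(arm.read_tool_pos()+UP*.1,.15); arm.pause(.6)
print(arm.read_time())
arm.movep(np.array([.45,-.15,.30]),quat(-UP,np.array([.35,.455,0]))); arm.move_gripper(1.0)
print(arm.read_time(),arm.read_joint_positions())
s,t=snapshot("side"),snapshot("top");cv2.imwrite("pics/side1.png",s);cv2.imwrite("pics/top1.png",t)
cv2.imwrite("pics/c1.png",np.hstack([cv2.resize(s[175:275,160:260],None,fx=4,fy=4,interpolation=2),cv2.resize(t[150:250,160:260],None,fx=4,fy=4,interpolation=2)]))
E
```

```text
open 0.2518905199547363 [4.1248 0.2    2.6002]
0.2419332552585527 -1.0570333956165583 -1.4447963267948967
[0.5743 0.0625 0.1854] [ 2.8436 -6.4544  7.3382] 0.248029776281197
8.0333
9.475 [ 0.8261  0.4435 -0.7847  1.9029  0.3817  0.9501  0.7788]
```

View pics/c1.png

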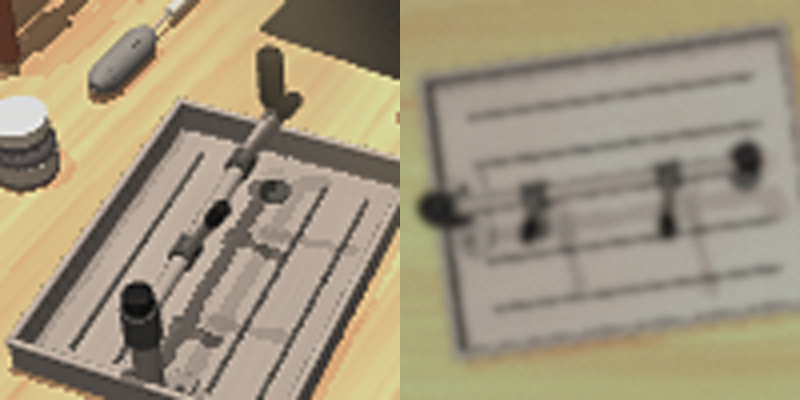

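The rail now lies down the middle of the pan, with the long tip at ~(290,105) and the short tip at ~(216,212) in the left crop. I'll compare these with my model.

```bash
python3 - <<'E'
from h import *
np.set_printoptions(precision=4,suppress=True)
S=lambda p:np.array(p)/4+[160,175]-.4
T=lambda p:np.array(p)/4+[160,150]-.4
for nm,r,L,ps,pt in(("long",.18,.106,(291,103),(668,222)),("short",.075,.078,(217,212),(534,226))):
    _,tip,d=peg(r,L);c=tip-d*.008
    print(nm,c,tri(S(ps),T(pt)),proj("side",c)-S(ps),proj("top",c)-T(pt), "top@z",plane("top",T(pt),c[2]))
c=HINGE-PY*.245;c[2]=.129;print("grip",c,tri(S((269,78)),T((745,166)))); 
c=c+UP*.027;print(c,plane("top",T((745,158)),.156))
for nm,r,ps,pt in(("lroot",.18,(240,160),(668,175)),("sroot",.075,(184,247),(535,195))):
    c=peg(r,.1)[0];print(nm,c,tri(S(ps),T(pt)))
E
```

```text
long [0.5161 0.1215 0.1729] (array([ 0.5979, -0.1539, -0.0791]), np.float64(0.16241362636149276)) [ 0.9351 -1.18  ] [-99.5539   2.571 ] top@z [ 0.5169 -0.1687  0.1729]
short [0.5168 0.2274 0.1486] (array([ 0.6048, -0.0343, -0.13  ]), np.float64(0.17806992423805906)) [ 1.5814 -1.4545] [-100.7957    2.5724] top@z [ 0.5175 -0.0725  0.1486]
grip [0.5729 0.0631 0.129 ] (array([ 0.6552, -0.2213, -0.119 ]), np.float64(0.18186890173658132))
[0.5729 0.0631 0.156 ] [ 0.5637 -0.2288  0.156 ]
lroot [0.5647 0.1276 0.088 ] (array([ 0.6554, -0.1595, -0.1878]), np.float64(0.18590539354157476))
sroot [0.5515 0.2318 0.088 ] (array([ 0.6416, -0.0339, -0.197 ]), np.float64(0.1913457219825991))
```

```bash
python3 - <<'E'
from h import *
np.set_printoptions(precision=4,suppress=True)
S=lambda p:np.array(p)/4+[160,175]-.4
T=lambda p:(np.array(p)-[400,0])/4+[160,150]-.4
for nm,c,ps,pt in(("long",peg(.18,.098)[1],(291,103),(668,222)),("short",peg(.075,.070)[1],(217,212),(534,226)),
  ("grip",HINGE-PY*.245+UP*.041,(269,78),(745,166)),("lroot",peg(.18,.1)[0],(240,160),(668,175)),("sroot",peg(.075,.1)[0],(184,247),(535,195)),("cap",HINGE+UP*.02,(137,300),(438,210))):
    X,e=tri(S(ps),T(pt));print(nm,c,X,X-c,round(e,4))
E
```

```text
long [0.5161 0.1215 0.1729] [0.522  0.1222 0.1662] [ 0.0059  0.0007 -0.0066] 0.0046
short [0.5168 0.2274 0.1486] [0.5245 0.2264 0.1378] [ 0.0077 -0.0009 -0.0108] 0.0012
grip [0.5729 0.0631 0.129 ] [0.5697 0.0692 0.1308] [-0.0032  0.0061  0.0018] 0.0059
lroot [0.5647 0.1276 0.088 ] [0.5655 0.1302 0.0906] [0.0008 0.0026 0.0026] 0.0013
sroot [0.5515 0.2318 0.088 ] [0.5523 0.2337 0.0918] [0.0008 0.0019 0.0038] 0.0012
cap [0.5421 0.3062 0.108 ] [0.5425 0.3064 0.109 ] [0.0004 0.0002 0.001 ] 0.0041
```

```bash
sed -i 's/^HINGE=.*/HINGE=np.array([.5424,.308,.088])/' h.py; cat >> h.py <<'E'
B=dict(deep=dict(p=(.4555,-.3505),r=.18,L=.106,D=.09,tcp=.112),shallow=dict(p=(.578,-.3275),r=.075,L=.078,D=.062,tcp=.086))
TILT=np.radians(22)
def tcp_at(b,u,off=.003,tilt=TILT): # u: distance still to go along the peg
    root,tip,d=peg(b["r"],b["L"]);a=axis(tilt);x=np.cross(PY,a)
    return tip+x*off-a*b["D"]+d*u+a*b["tcp"],quat(-a,PY)
def pick(b,op):
    p=b["p"];q=quat(-UP,np.array([-p[1],p[0],0]))
    arm.move_gripper(op);arm.movep(np.array([*p,.26]),q);arm.line_to(np.array([*p,b["tcp"]+.002]),.15)
    f0=arm.read_ft_force();arm.move_gripper(0,40);print("grasp",arm.read_opening(),f0,arm.read_ft_force())
    arm.line_to(np.array([*p,.36]),.15);print("lift",arm.read_opening(),arm.read_ft_force())
E
python3 - <<'E'
from h import *
np.set_printoptions(precision=3,suppress=True)
b=B["deep"]
pick(b,1.0)
P,q=tcp_at(b,.14);print(P,arm.ik(P,q))
arm.movep(P,q);print(arm.read_time(),arm.read_joint_positions(),arm.ik(*tcp_at(b,0)),arm.ik(*tcp_at(B["shallow"],0)))
s,t=snapshot("side"),snapshot("top")
cv2.imwrite("pics/c2.png",np.hstack([cv2.resize(s[135:285,160:290],None,fx=3,fy=4,interpolation=2),cv2.resize(t[125:275,140:270],None,fx=3,fy=4,interpolation=2)]))
E
```

```text
grasp 0.7242320213984148 [ 0.012 -0.471  0.662] [-0.557  0.418  4.945]
lift 0.7224577318414213 [-0.329  0.168 -2.104]
[0.438 0.113 0.323] [ 0.429  0.281 -0.961  2.143  0.701  0.571  0.676]
15.6 [ 0.43   0.282 -0.96   2.142  0.702  0.571  0.676] [ 0.081  0.534 -0.556  2.146  1.221  0.382  0.214] [-0.188  0.607 -0.493  2.067  1.252  0.453  0.004]
```

View pics/c2.png

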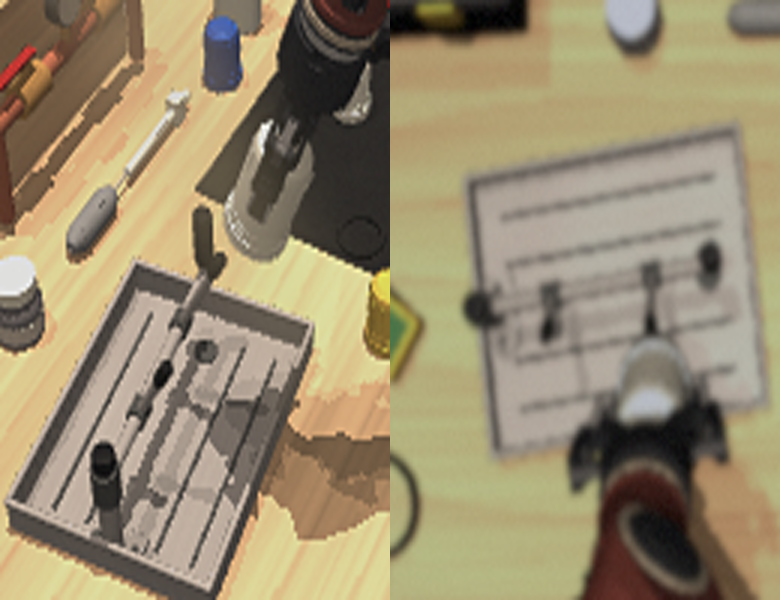

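The bowl is held at ~(268,190) in the side crop. From the top, its axis lines up with the long peg in column (~652). Now insert.

```bash
cat >> h.py <<'E'
def insert(b):
    f0=arm.read_ft_force();d=peg(b["r"],b["L"])[2]
    for u in [.07,.04,.02,.008]:
        arm.line_to(tcp_at(b,u)[0],.08);df=(arm.read_ft_force()-f0);print(u,df)
        if np.linalg.norm(df)>8: print("STOP");return False
    for u in np.arange(.005,-.012,-.0015):
        arm.line_to(tcp_at(b,u)[0],.03);df=(arm.read_ft_force()-f0);print(round(u,4),df,df@d)
        if df@d>2.5 or np.linalg.norm(df)>8: break
    return True
E
python3 - <<'E'
from h import *
np.set_printoptions(precision=2,suppress=True)
insert(B["deep"]);print(arm.read_time(),arm.read_opening())
s,t=snapshot("side"),snapshot("top")
cv2.imwrite("pics/c3.png",np.hstack([cv2.resize(s[135:285,160:290],None,fx=3,fy=4,interpolation=2),cv2.resize(t[125:275,140:270],None,fx=3,fy=4,interpolation=2)]))
E
```

```text
0.07 [0.65 0.43 0.08]
0.04 [-0.12 -0.43 -0.43]
0.02 [ 1.27 -0.36 -0.23]
0.008 [ 0.1  -0.28 -0.01]
0.005 [1.32 0.41 0.2 ] -0.5036551106342685
0.0035 [0.4 0.1 0.2] -0.029848044267930092
0.002 [ 0.93  0.36 -0.58] -0.9869029576033662
0.0005 [ 0.82 -0.38  0.22] -0.19637527409910496
-0.001 [-2.9  -1.18  6.04] 6.747072566056944
19.2 0.7262073325543886
```

View pics/c3.png

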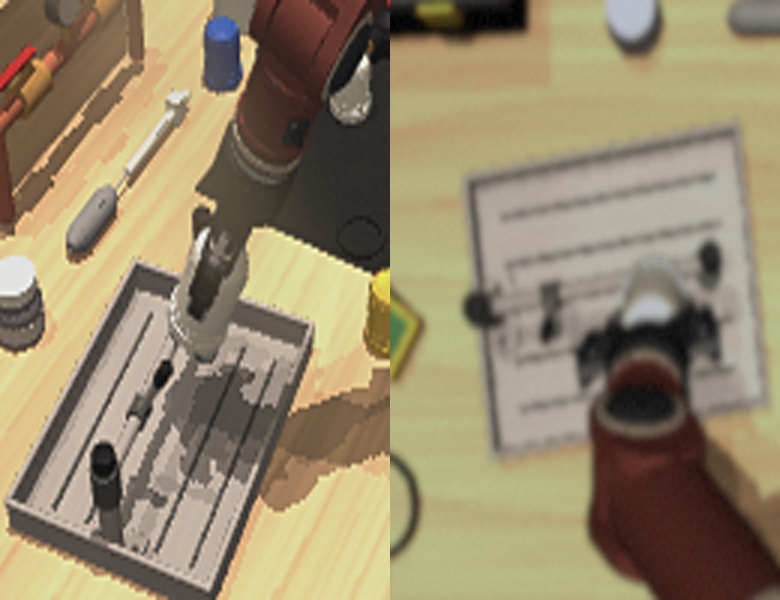

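Contact came at the expected depth, and the bowl sits over the long peg at (208,290). Release it, then fetch the shallow bowl.

```bash
python3 - <<'E'
from h import *
np.set_printoptions(precision=3,suppress=True)
arm.move_gripper(1.0);arm.line_to(arm.read_tool_pos()+axis(TILT)*.13,.15);print(arm.read_opening(),arm.read_ft_force())
b=B["shallow"]
arm.movep(np.array([.46,-.1,.36]),quat(-UP,np.array([.1,.46,0])))
pick(b,.85)
P,q=tcp_at(b,.14);print(P,arm.ik(P,q))
arm.movep(P,q);print(arm.read_time(),arm.read_joint_positions(),arm.ik(*tcp_at(b,0)))
s,t=snapshot("side"),snapshot("top")
cv2.imwrite("pics/c4.png",np.hstack([cv2.resize(s[135:285,160:290],None,fx=3,fy=4,interpolation=2),cv2.resize(t[125:275,140:270],None,fx=3,fy=4,interpolation=2)]))
E
```

```text
0.9989989264261635 [-1.091 -0.862  0.443]
grasp 0.5847469240087186 [ 0.03  -0.029  0.358] [-0.514  0.191  5.652]
lift 0.5861405923868677 [-0.931 -0.149 -1.2  ]
[0.438 0.219 0.3  ] [-0.077  0.334 -0.667  2.088  0.783  0.59   0.393]
28.5583 [-0.076  0.334 -0.666  2.087  0.783  0.59   0.393] [-0.251  0.59  -0.397  2.069  1.201  0.399  0.045]
```

View pics/c4.png

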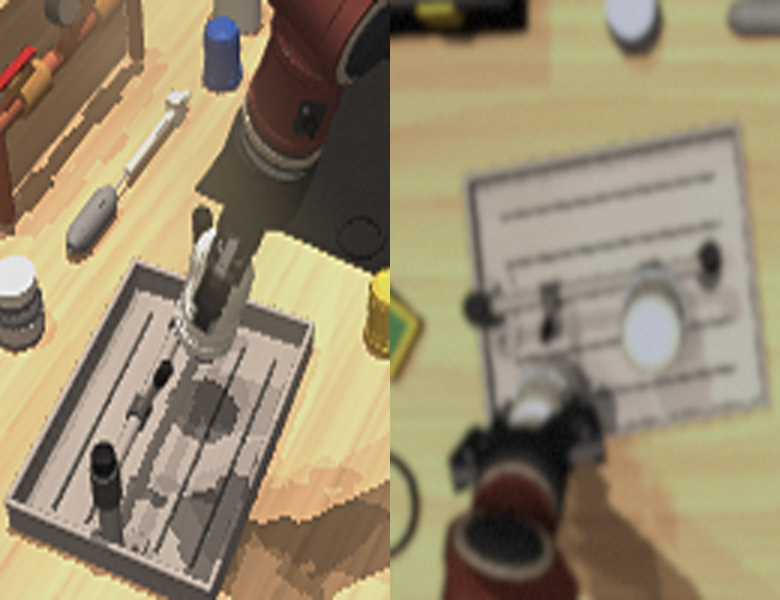

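The deep bowl hangs on the long peg at (652,325) in the top crop, and the rail hasn't moved. The shallow bowl is in front of the short peg. Insert, and release if contact is as expected.

```bash
python3 - <<'E'
from h import *
np.set_printoptions(precision=2,suppress=True)
insert(B["shallow"]);print(arm.read_time(),arm.read_opening())
s,t=snapshot("side"),snapshot("top")
cv2.imwrite("pics/c5.png",np.hstack([cv2.resize(s[135:285,160:290],None,fx=3,fy=4,interpolation=2),cv2.resize(t[125:275,140:270],None,fx=3,fy=4,interpolation=2)]))
E
```

```text
0.07 [ 0.73 -0.12  1.16]
0.04 [ 0.05 -0.24  0.59]
0.02 [1.03 0.31 1.94]
0.008 [0.97 1.15 0.33]
0.005 [-0.33  0.46  0.34] 0.4359421198802613
0.0035 [0.98 0.31 0.46] -0.1090957480714364
0.002 [-0.29 -0.53  0.  ] 0.18289465448040923
0.0005 [-0.49 -0.25  0.3 ] 0.5202295706959071
-0.001 [-2.6  -1.2   6.65] 7.128269796274069
32.1583 0.5815341716475698
```

Contact came at the same depth along the peg. Release, retreat and look.

```bash
python3 - <<'E'
from h import *
arm.move_gripper(.85);arm.line_to(arm.read_tool_pos()+axis(TILT)*.13,.15)
arm.movep(np.array([.45,-.15,.36]),quat(-UP,np.array([.15,.46,0])));arm.pause(.5)
print(arm.read_time(),arm.read_ft_force())
s,t=snapshot("side"),snapshot("top")
cv2.imwrite("pics/c6.png",np.hstack([cv2.resize(s[135:285,160:290],None,fx=3,fy=4,interpolation=2),cv2.resize(t[125:275,140:270],None,fx=3,fy=4,interpolation=2)]))
E
```

```text
35.5417 [-0.50470362  0.14656182  0.28211196]
```

View pics/c6.png

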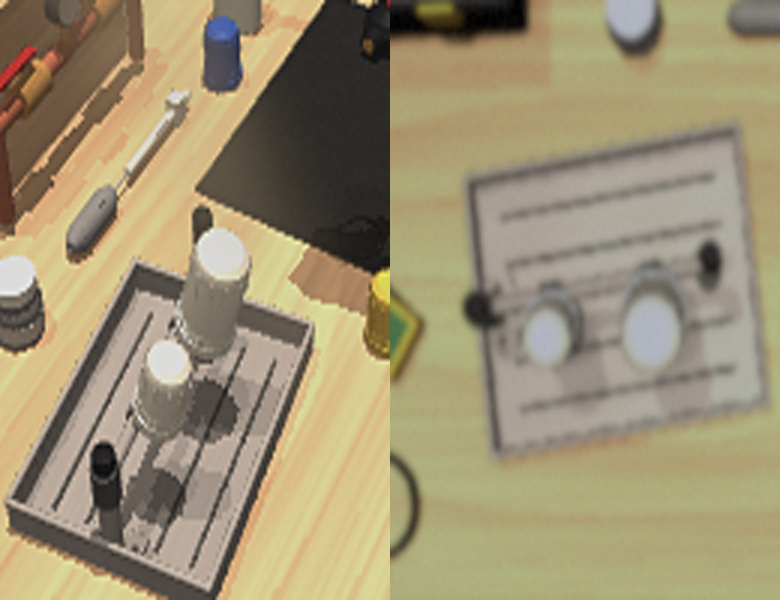

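Both bowls hang mouth-down on their pegs (side (213,290) and (165,385)). The rail grip is still at (710,258) in the top crop. Handing in.

```bash
python3 -c "
from station import ticket
print(ticket.finish_job())"
```

```text
the job is handed in; nothing more can be done
None
```

I set the rail down the middle of the pan, hung the deep bowl on the long peg and the shallow bowl on the short one, and handed the job in at about 36 s of the 70 s allowed; the hand-in returned no verdict.

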